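# Push a stuck bung out of the filling tube

### The arm

A 6-joint arm with a two-finger parallel gripper is mounted at the origin on the work surface. World frame = base frame: x ahead of the robot, y to its left, z up, the work surface at z = 0. Lengths are in mm, angles in degrees, forces in N, time in s.
With the tool pointing down it reaches from about 300 to 850 mm from the base axis. Payload 4.2 kg.
Tool frame: the origin (TCP) lies at the very end of the fingers, on their centre line; the grasp point (between the pads) lies 19 mm behind it; z points along the fingers, y is the line along which they close (so a half turn about z gives the same grasp; the last joint's range is limited). The gripper opens to 91 mm and grips with 3 to 60 N. Pads are 32 mm wide; open, the fingers measure 118 mm over their backs; the gripper's body (76 mm by 178 mm) begins 60 mm behind the grasp point.
Start: joints at [66.291, 18.312, 89.639, -0, 72.044, -1.146], TCP at [220.631, 531.004, 213.976] pointing down, gripper open.
Joint ranges: [-177.97, 177.97], [-48.28, 115.42], [12.27, 149.76], [-77.06, 257.06], [2.81, 150.46], [-146.56, 146.56]. Speed limits (degrees/s): [147.25, 147.25, 180, 180, 180, 180].

### API

Orientations are given as [roll, pitch, yaw] about the fixed x, y, z axes, in that order (R = Rz(yaw) Ry(pitch) Rx(roll)).
In Python, from workcell import env, eyes gives the robot as it stands.
- The arm moves only by the tool send_rows, never from a script. Its argument "targets" is text: rows parted by semicolons, each of 7 numbers parted by spaces: the shift along the tool's x, y, z in m, then the turn, a rotation vector about the tool's x, y, z in degrees, then the opening in per cent of the stroke, from 0 (shut) to 100 (fully open). A call has 1 to 12 rows; each row is the pose to reach, as a shift and turn from the pose commanded when the call began, along the tool's axes at that moment; what a row does not reach only later rows make up. A row lasts 1/12 s, in which the tool goes at most 41.7 mm and 7.16 degrees, less where a joint would pass 70% of its speed; a pose out of reach is approached as far as the arm can. A call with a gripper value outside its range is refused whole. The fingers move at their own pace and stop on an object; "grip_force" is the grip in N (left out, the last holds). Time passes only in rows, so rows that repeat a pose let the fingers close. It gives the time, the measured TCP pose, the force, the opening and the grip force at its end, in the units of the state.
- env.state(): the state, without advancing time (a new reading comes with each control period).
- eyes.grab_frame(name): name is "scene" or "top" or "wrist"; returns a dict with "image" (400x640x3 uint8, blue, green, red), "fovy" (degrees; the focal length in pixels is half the picture's height over the tangent of half this angle, whatever the lens; pixels are square), "cx", "cy" (the principal point, pixels), "eye" and "attitude" of the camera in the world. Camera axes: x right, y up, looking along -z (the intrinsics and any distortion apply to the point x, -y, -z); pixel columns grow to the right and rows downward; lengths in mm; the calibration is good to about 2 mm. A picture is of the moment at which its call begins. There is no depth.
- env.job_done(): hands the job in; it is judged then, once.
The state is a dict: "time_s": time; "qpos": joint angles; "qvel": joint speeds; "effort": joint torques, N m; "ee_pos": TCP position; "ee_rot": TCP orientation; "force": force on the tool from outside, world axes, zero at the start; "torque": the same for the moment, N m; "gripper_width": finger opening in mm; "gripper_force": force on a finger pad.
Only numpy, scipy, OpenCV 4.12 (cv2) and the standard library are available. Lean on these libraries where they do the work, as an engineer would, in place of code of your own. Each camera call takes 0.05 s, during which the arm holds its last target. There are 200 camera calls.

### The job

A wooden bung is stuck in the aluminium filling tube: take the wooden push-rod from its rest, put it in at the narrow mouth and push the bung out of the far end into the steel tray, going on until the rod's collar sits fully home against the mouth, and lean on it there with about 12 newtons for a good half second. The tube's mount and the bung are weak, so never push on either with more than 25 newtons. Then draw the rod out and lay it back on its rest as it was, leaving the other things on the ledge where they stand.

Things in the scene. Friction and masses are not known exactly. Their poses are not given: they have to be found in the camera images.
- rod_grip (a point): Middle of the wooden push-rod's square handle, on the rod's axis: grasp here. Handle 22 x 22 mm in section and 80 mm long (40 mm either way along the rod); the rod weighs about 75 g. x axis = along the rod towards its tip. At the start the rod lies level on its rest, 42 mm above the ledge.
- rod_collar (a point): Centre of the front face of the rod's round collar (38 mm across, 8 mm thick), 48 mm ahead of rod_grip on the rod's axis. This face seats against the tube's mouth.
- rod_tip (a point): Tip of the rod's round shaft (16 mm across, 79 mm long from the collar's face, tip edge bevelled 2 mm), 127 mm ahead of rod_grip on the axis.
- tube_mouth (a point): Centre of the near opening of the aluminium tube, on its level axis 48 mm above the ledge. x axis = push direction, along the bore to the far end; z up. The opening here is 19.6 mm across for the first 8 mm, then the bore is 24 mm; tube 34 mm outside, 75 mm long. The stand beneath is fixed, 80 mm wide, does not stick out before the mouth.
- tube_end (a point): Centre of the far opening (24 mm across), 75 mm beyond tube_mouth. With the collar home the rod's tip stands 4 mm out of it.
- bung_center (a point): Centre of the wooden bung, a cylinder 23 mm across and 30 mm long, x along its length. It starts inside the tube and sticks in it all the way: it takes roughly 7 to 17 N to slide, comes free only as it leaves the far end, and then drops into the tray, when the resistance falls to almost nothing until the collar meets the hard mouth (there the force climbs steeply, several newtons per half millimetre). It is too thick for the mouth.
- tray: Stainless tray 110 x 110 mm, rim 16 mm high, floor 3 mm thick, standing loose under the tube's far end; origin at the centre of its underside.
- rest_grip (a point): Where rod_grip lies when the rod is on its rest (42 mm above the ledge). x axis = the way the tip points. The rest is fixed: two forks, 30 mm behind this point (under the handle, notch 30 mm wide) and 85 mm ahead (under the shaft, notch 24 mm wide), notches 10 mm deep, each fork 8 mm thick and 44 mm wide, on a 6 mm base plate.
- rest_tip (a point): Where rod_tip lies when the rod is on its rest, 127 mm ahead of rest_grip.
- canister: Lidded aluminium canister, 94 mm across, 143 mm tall. Leave it alone. Origin at the centre of its underside.
- mortar: White ceramic mortar, 104 mm across, 70 mm tall. Leave it alone. Origin at the centre of its underside.
- spoon: Stainless spoon, 180 mm long, lying flat. Leave it alone. Origin at the centre of its underside (handle to -x).
- orange_box: Orange plastic box, 120 x 90 x 70 mm. Leave it alone. Origin at the centre of its underside.
- jar_a: Capped glass jar, 68 mm across, 100 mm tall. Leave it alone. Origin at the centre of its underside.
- jar_b: Capped glass jar, 68 mm across, 120 mm tall. Leave it alone. Origin at the centre of its underside.
Things that resemble listed ones, but are neither listed nor needed, are in the scene too. Leave any blue look-alike of the part that bears tube_mouth alone. Leave any orange or yellow look-alike of the part that bears rest_grip alone.

How it is judged (in metres and radians):
On the way, in this order (a step that is already met when the one before it is completed fails the run):
1. the rod's tip is inside the tube's mouth, at least 10 mm deep (x of rod_tip in the frame of tube_mouth between 0.01 and 0.085 m and y of rod_tip in the frame of tube_mouth between -0.006 and 0.006 m and z of rod_tip in the frame of tube_mouth between -0.006 and 0.006 m), for 0.05 s.
2. the bung is out of the far end and the collar is pressed home on the mouth (within 2.5 mm) with more than 6 N for 0.3 s (x of rod_collar in the frame of tube_mouth above -0.0025 m and y of rod_collar in the frame of tube_mouth between -0.008 and 0.008 m and z of rod_collar in the frame of tube_mouth between -0.008 and 0.008 m and contact force between rod and stand above 6 N and x of bung_center in the frame of tube_end above 0.004 m and height (world z) of bung_center below 0.036 m), for 0.3 s.
At the end, for the whole second after the job is handed in: The bung lies at rest in the tray (its centre within the tray's 110 mm square and under 30 mm high); the rod lies released and at rest in both forks of its rest, its handle's middle within 20 mm and its tip within 30 mm of where they lie on the rest, level within a few millimetres (x of bung_center in the frame of tray between -0.055 and 0.055 m and y of bung_center in the frame of tray between -0.055 and 0.055 m and height (world z) of bung_center below 0.03 m and linear speed of bung below 0.05 m/s and horizontal distance between rod_grip and rest_grip below 0.02 m and horizontal distance between rod_tip and rest_tip below 0.03 m and height (world z) of rod_grip between 0.037 and 0.047 m and height (world z) of rod_tip between 0.035 and 0.049 m and linear speed of rod below 0.03 m/s); the robot touches nothing.
It fails at once if the rod bears on the tube or its stand with more than 25 N (contact force between rod and stand above 25 N).
It fails at once if the rod bears on the bung with more than 25 N (contact force between rod and bung above 25 N).
It fails at once if another thing on the ledge is moved by more than 25 mm (distance of any of canister, mortar, spoon, orange_box, jar_a, jar_b from where it was at the start of the episode above 0.025 m).
It fails at once if the tray is shifted by more than 25 mm (distance of tray from where it was at the start of the episode above 0.025 m).
It also fails if it takes over 72 s, if anything falls off the work surface, if the arm or the gripper's body presses on something with over 40 N, if the wrist force passes 120 N, or if a joint passes its speed limit or range.

## Working session

There is one attempt and no reset: what is moved stays moved. The work goes in short steps, Python scripts to look and compute and a tool call to move; the robot and the scene stay as the last step left them, time stands still between calls to the robot, and variables do not carry over. Pictures are saved under pics/ and viewed, at most 10 in all, crops included, and the job is handed in when it is done.

Besides the shell and the picture viewer there is one more tool, called after ">>>" as name(argument=value, ...), one argument or row to a line, values as JSON. send_rows: Moves the arm, as the interface text tells. Its arguments: {"type":"object","properties":{"targets":{"type":"string"},"grip_force":{"type":"number"}},"required":["targets"]}

```bash
mkdir -p pics; ls; python3 - <<'E'
from workcell import env, eyes
import cv2,json
for n in ("scene","top","wrist"):
    f=eyes.grab_frame(n); cv2.imwrite(f"pics/{n}0.png",f["image"])
    print(n,{k:v for k,v in f.items() if k!="image"})
print(env.state())
E
```

```text
pics
scene {'fovy': 42.92300648472018, 'cx': 317.9331440725559, 'cy': 205.5268233403117, 'eye': array([1367.84962033,  388.80597097,  829.3153348 ]), 'attitude': array([4.93986417e+01, 8.34514901e-02, 1.16334043e+02])}
top {'fovy': 45.485384319774596, 'cx': 318.47805437956157, 'cy': 211.60502928773442, 'eye': array([ 272.21771589,   34.43261828, 1434.72496502]), 'attitude': array([ 12.63286513,   0.11126978, -92.71310917])}
wrist {'fovy': 68.529729327554, 'cx': 319.9409004163743, 'cy': 203.77913662317744, 'eye': array([158.18977395, 555.82645545, 383.66093712]), 'attitude': array([-13.85981739,   0.09099481,  67.42951072])}
{'time_s': 0.15, 'qpos': array([ 6.62911873e+01,  1.83420916e+01,  8.96897462e+01, -2.40463125e-03,
        7.20429713e+01, -1.14535509e+00]), 'qvel': array([ 0.12192747, -0.01925767, -0.17066437, -0.06280758, -0.08398632,
       -0.01439642]), 'effort': array([ 2.15991795e-04, -4.12776017e+01, -2.32152951e+01,  7.27941818e-02,
        4.34291130e-02, -1.35550108e-04]), 'ee_pos': array([220.48821657, 530.64367411, 213.32888681]), 'ee_rot': array([-1.79925160e+02,  7.90721327e-04,  1.57437286e+02]), 'force': array([-0.10825849,  0.45642934,  0.43895277]), 'torque': array([-0.03886943,  0.04202204,  0.01905431]), 'gripper_force': 0.0, 'gripper_width': 91.37291593933479}
```

View pics/scene0.png

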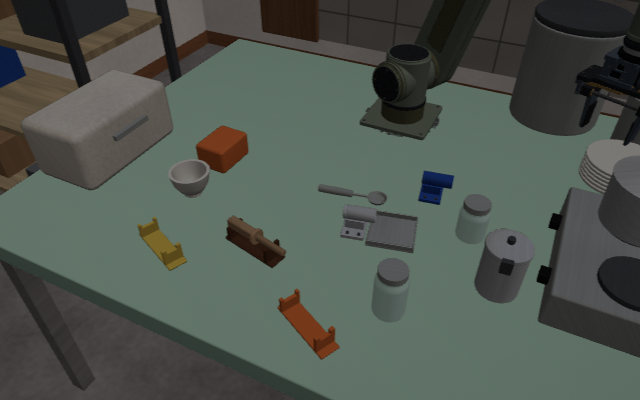

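View pics/top0.png

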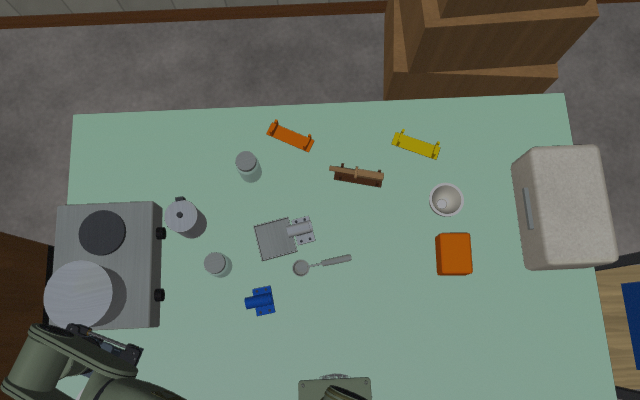

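The brown rest with the rod is at scene (256,238), top (357,174). The look-alike rests are yellow at top (416,145) and orange at (290,135). The aluminium tube is at top (300,230) with its tray at (275,240), and the blue tube look-alike is at (262,300). I choose the brown rest and the grey tube, and will check both in close crops.

```bash
python3 - <<'E'
import cv2,numpy as np
t=cv2.imread("pics/top0.png")[155:265,248:394]
cv2.imwrite("pics/topc.png",cv2.resize(t,None,fx=5.4,fy=5.4,interpolation=cv2.INTER_CUBIC))
s=cv2.imread("pics/scene0.png")
a=cv2.resize(s[205:275,215:295],None,fx=7,fy=7,interpolation=cv2.INTER_CUBIC)
b=cv2.resize(s[195:265,335:425],None,fx=7,fy=7,interpolation=cv2.INTER_CUBIC)
b=b[:, :]
c=np.vstack([cv2.resize(s[205:275,215:295],(640,560)),])
o=np.hstack([cv2.resize(s[210:270,220:290],None,fx=5.5,fy=5.5,interpolation=cv2.INTER_CUBIC),cv2.resize(s[195:255,338:420],None,fx=5,fy=5.5,interpolation=cv2.INTER_CUBIC)])
cv2.imwrite("pics/scenec.png",o);print(o.shape)
E
```

```text
(330, 795, 3)
```

View pics/topc.png

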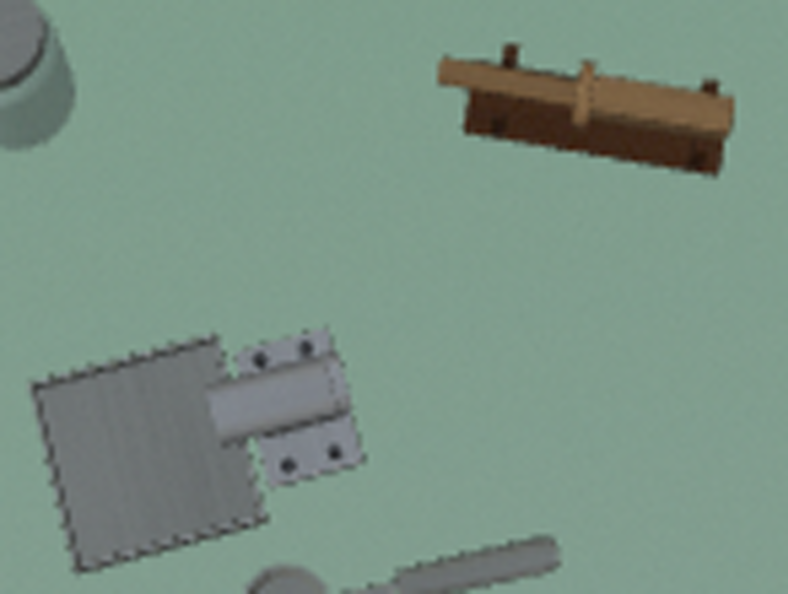

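View pics/scenec.png

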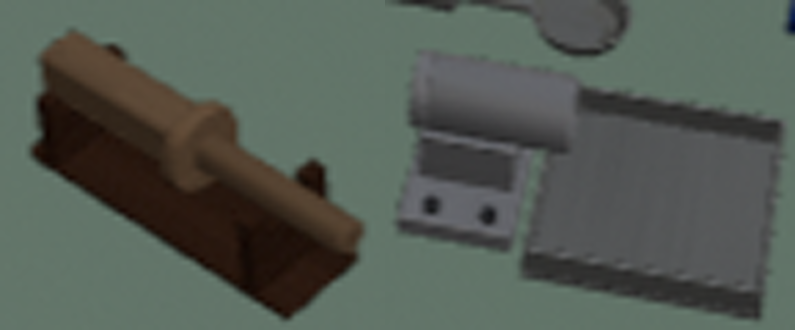

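```bash
cat > h.py <<'E'
from workcell import env, eyes
import cv2, numpy as np
from scipy.spatial.transform import Rotation as R
def cam(n,save=None):
    f=eyes.grab_frame(n)
    if save: cv2.imwrite(save,f["image"])
    return f
def K(f): return 200/np.tan(np.radians(f["fovy"]/2))
def ray(f,u,v):
    k=K(f); d=np.array([(u-f["cx"])/k,-(v-f["cy"])/k,-1.])
    return R.from_euler("xyz",f["attitude"],degrees=True).apply(d)
def onz(f,u,v,z):
    d=ray(f,u,v); return f["eye"]+d*(z-f["eye"][2])/d[2]
def proj(f,p):
    c=R.from_euler("xyz",f["attitude"],degrees=True).inv().apply(np.atleast_2d(p)-f["eye"])
    return np.c_[f["cx"]+K(f)*c[:,0]/-c[:,2], f["cy"]+K(f)*c[:,1]/c[:,2]]
def delta(p,rpy):
    """shift (m) and rotvec (deg) in the tool frame, from the measured pose to p (mm), rpy (deg)"""
    s=env.state(); T=R.from_euler("xyz",s["ee_rot"],degrees=True)
    d=T.inv().apply(np.array(p)-s["ee_pos"])/1000
    return d.round(4),(T.inv()*R.from_euler("xyz",rpy,degrees=True)).as_rotvec(degrees=True).round(2)
E
python3 - <<'E'
from h import *
t=eyes.grab_frame("top"); s=eyes.grab_frame("scene")
np.set_printoptions(precision=1,suppress=True)
P={}
for n,u,v,z in [("tip",329.7,168.1,42),("collar",356.1,172.2,42),("rear",383.7,176.3,42),("mouth",311.9,226.3,48),("end",289.1,231.5,48),
 ("trayTL",248+32/5.4,155+383/5.4,16),("trayTR",248+215/5.4,155+340/5.4,16),("trayBL",248+80/5.4,155+570/5.4,16),("trayBR",248+267/5.4,155+520/5.4,16),("base1",248+365/5.4,155+462/5.4,0),("base2",248+325/5.4,155+328/5.4,0)]:
    P[n]=onz(t,u,v,z); print(n,P[n],proj(s,P[n]))
for a,b in [("rear","tip"),("collar","tip"),("mouth","end"),("trayTL","trayTR"),("trayTL","trayBL"),("base1","base2")]:
    d=P[b]-P[a]; print(a,b,np.linalg.norm(d),np.degrees(np.arctan2(d[1],d[0])))
st=env.state(); T=R.from_euler("xyz",st["ee_rot"],degrees=True)
w=eyes.grab_frame("wrist"); print(T.inv().apply(w["eye"]-st["ee_pos"]), (T.inv()*R.from_euler("xyz",w["attitude"],degrees=True)).as_matrix())
E
```

```text
tip [718.5 -18.3  42. ] [[282.7 252.9]]
collar [701.6 -98.   42. ] [[255.1 236.5]]
rear [ 684.6 -181.    42. ] [[228.1 220.7]]
mouth [539.2  44.   48. ] [[343.5 209.9]]
end [526.8 111.9  48. ] [[372.5 215.3]]
trayTL [554.9 219.5  16. ] [[411.7 247.6]]
trayTR [574.6 116.1  16. ] [[365.6 238.9]]
trayBL [448.6 194.9  16. ] [[416. 216.]]
trayBR [471.4  90.8  16. ] [[372. 209.]]
base1 [503.9  35.    0. ] [[345.4 215.1]]
base2 [582.   54.2   0. ] [[339.3 237.5]]
rear tip 166.15380605855873 78.21738484558794
collar tip 81.4444713138421 78.01542512882203
mouth end 69.0305307604802 100.34349174915238
trayTL trayTR 105.18973730447284 -79.19253032449775
trayTL trayBL 109.13398213931998 -166.97572758996225
base1 base2 80.49954804958008 13.804170157094868
[  67.1   -0.8 -170.5] [[-0.   1.   0.2]
 [ 1.   0.   0. ]
 [-0.   0.2 -1. ]]
```

```bash
python3 - <<'E'
from h import *
print(delta([685,-145,190],[180,0,78]))
E
```

```text
(array([-0.6882, -0.4459,  0.0239]), array([-3.000e-02,  2.000e-02,  7.944e+01]))
```

>>> send_rows(
  targets="-0.4 -0.26 0.02 0 0 79.4 100;-0.4 -0.26 0.02 0 0 79.4 100;-0.4 -0.26 0.02 0 0 79.4 100;-0.4 -0.26 0.02 0 0 79.4 100;-0.4 -0.26 0.02 0 0 79.4 100;-0.4 -0.26 0.02 0 0 79.4 100;-0.4 -0.26 0.02 0 0 79.4 100;-0.4 -0.26 0.02 0 0 79.4 100;-0.4 -0.26 0.02 0 0 79.4 100;-0.4 -0.26 0.02 0 0 79.4 100;-0.4 -0.26 0.02 0 0 79.4 100;-0.4 -0.26 0.02 0 0 79.4 100",
)

```text
time_s: 1.3
ee_pos: [492.4, 133.7, 193.8]
ee_rot: [179.9, 0.1, 77.6]
force: [0.8, 1.1, 1.0]
gripper_width: 91.2
gripper_force: 0.0
```

```bash
python3 - <<'E'
from h import *
print(delta([685,-145,190],[180,0,78]))
E
```

```text
(array([-0.2309,  0.2479,  0.0045]), array([ 0.09,  0.06, -0.39]))
```

```bash
python3 - <<'E'
from h import *
import pickle
f=cam("wrist","pics/w1.png"); pickle.dump(f,open("w1.pkl","wb"))
E
```

>>> send_rows(
  targets="-0.231 0.248 0.004 0 0 0 100;-0.231 0.248 0.004 0 0 0 100;-0.231 0.248 0.004 0 0 0 100;-0.231 0.248 0.004 0 0 0 100;-0.231 0.248 0.004 0 0 0 100;-0.231 0.248 0.004 0 0 0 100;-0.231 0.248 0.004 0 0 0 100;-0.231 0.248 0.004 0 0 0 100;-0.231 0.248 0.004 0 0 0 100;-0.231 0.248 0.004 0 0 0 100;-0.231 0.248 0.004 0 0 0 100;-0.231 0.248 0.004 0 0 0 100",
)

```text
time_s: 2.35
ee_pos: [684.2, -138.3, 190.0]
ee_rot: [-179.9, -0.0, 78.1]
force: [-0.5, 1.2, -0.2]
gripper_width: 91.0
gripper_force: 0.0
```

```bash
python3 - <<'E'
from h import *
import pickle
f=cam("wrist","pics/w2.png"); pickle.dump(f,open("w2.pkl","wb")); print(env.state()["ee_pos"])
E
```

```text
[ 684.2686356  -138.13148815  190.27967008]
```

View pics/w1.png

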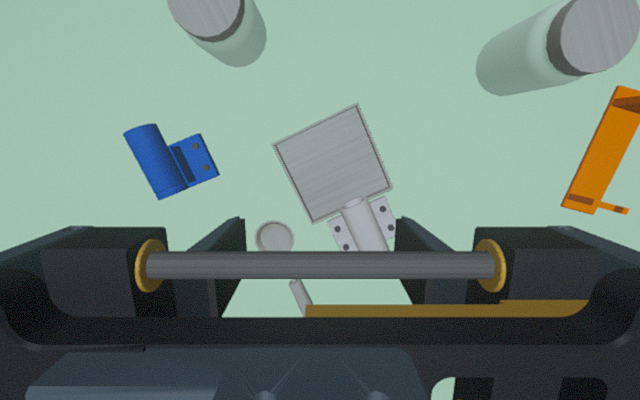

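View pics/w2.png

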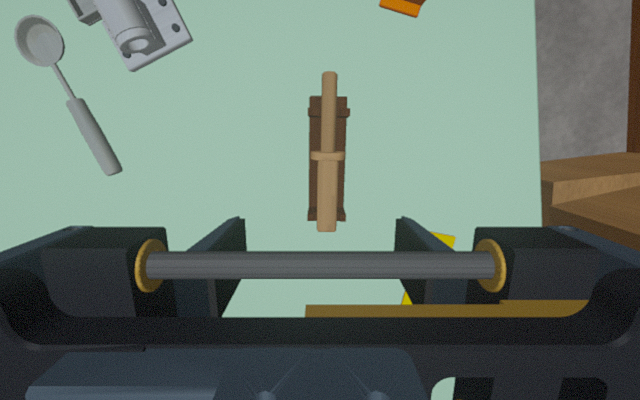

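The w2 picture shows the wooden rod on the brown rest, with its tip at (330,73), collar at (327,155) and handle rear at (326,231). The grey tube's mouth is at about (133,42). I'll enlarge both for exact pixels.

```bash
python3 - <<'E'
from h import *
import pickle
im=cv2.imread("pics/w2.png")
a=cv2.resize(im[60:245,290:365],None,fx=3.2,fy=3.2,interpolation=cv2.INTER_CUBIC)
b=cv2.resize(im[0:80,62:197],None,fx=4,fy=4,interpolation=cv2.INTER_CUBIC)
b=cv2.copyMakeBorder(b,0,a.shape[0]-b.shape[0],0,0,cv2.BORDER_CONSTANT)
cv2.imwrite("pics/w2c.png",np.hstack([a,b]));print(a.shape)
w=pickle.load(open("w2.pkl","rb")); np.set_printoptions(precision=1,suppress=True)
P={n:onz(w,*q) for n,q in {"tip":(330,73,42),"collar":(327.5,155,42),"rear":(326,231,53),"mouth":(133,42,48)}.items()}
print(P, np.linalg.norm(P["tip"]-P["rear"]))
E
```

```text
(592, 240, 3)
{'tip': array([719.2, -19.5,  42. ]), 'collar': array([700.4, -99. ,  42. ]), 'rear': array([ 682.1, -179.1,   53. ]), 'mouth': array([538.1,  45.9,  48. ])} 164.24059059447853
```

View pics/w2c.png

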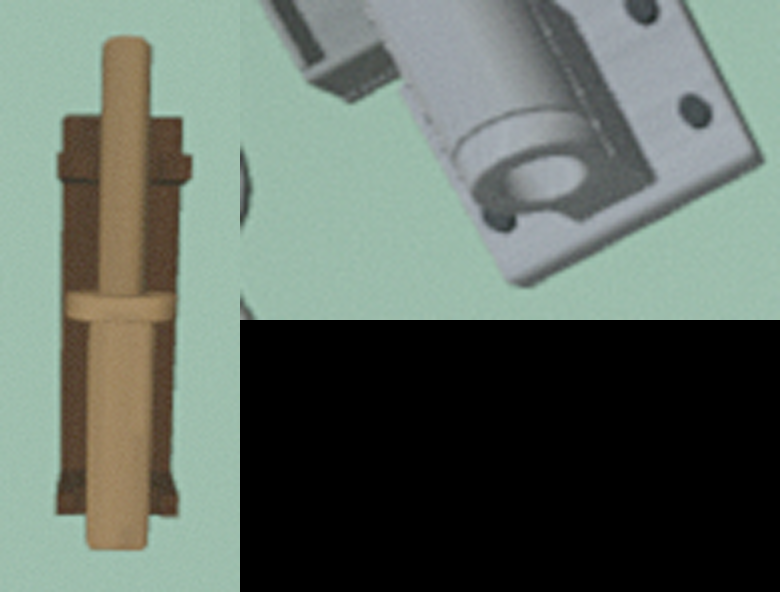

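Crop: rod tip end at u=127, v=37, and handle rear edge at u=117.5, v=548. The tube hole is at about (546,179), with stand front corners at about (765,158) and (522,285).

```bash
python3 - <<'E'
from h import *
import pickle
w=pickle.load(open("w2.pkl","rb")); np.set_printoptions(precision=1,suppress=True)
r=lambda u,v,z:onz(w,290+u/3.2,60+v/3.2,z)
t=lambda u,v,z:onz(w,62+(u-240)/4,v/4,z)
ang=lambda a,b:np.degrees(np.arctan2((b-a)[1],(b-a)[0]))
tip=r(127,37,47); rear=r(117.5,548,53)
print(tip,rear,np.linalg.norm((tip-rear)[:2]),ang(rear,tip))
y=np.radians(ang(rear,tip)); e=np.array([np.cos(y),np.sin(y)])
print("grip", rear[:2]+40*e, tip[:2]-127*e)
print("mouth",t(546,179,48))
for z in (0,6,8): 
    a,b=t(765,158,z),t(522,285,z); print(z,a,b,np.linalg.norm(a-b),ang(b,a))
g=(rear[:2]+40*e+tip[:2]-127*e)/2
print("delta",delta([*g,23],[180,0,np.degrees(y)]),g)
E
```

```text
[718.8 -19.   47. ] [ 682.8 -179.6   53. ] 164.5608677316727 77.35152095152621
grip [ 691.5 -140.5] [ 691.  -142.9]
mouth [542.5  42.6  48. ]
0 [580.1  52.9   0. ] [502.4  35.8   0. ] 79.59244524196359 12.376205023045832
6 [582.1  50.8   6. ] [505.6  34.    6. ] 78.26773950119511 12.376205023045829
8 [582.7  50.1   8. ] [506.7  33.4   8. ] 77.82617092093905 12.376205023045795
delta (array([-0. ,  0. ,  0.2]), array([-0. , -0. ,  0.8])) [ 691.3 -141.7]
```

>>> send_rows(
  targets="-0.002 0.0075 0 0 0 0.8 100;-0.002 0.0075 0.04 0 0 0.8 100;-0.002 0.0075 0.08 0 0 0.8 100;-0.002 0.0075 0.11 0 0 0.8 100;-0.002 0.0075 0.13 0 0 0.8 100;-0.002 0.0075 0.145 0 0 0.8 100;-0.002 0.0075 0.155 0 0 0.8 100;-0.002 0.0075 0.162 0 0 0.8 100;-0.002 0.0075 0.167 0 0 0.8 100;-0.002 0.0075 0.167 0 0 0.8 100;-0.002 0.0075 0.167 0 0 0.8 100",
)

```text
time_s: 3.32
ee_pos: [692.5, -143.4, 23.8]
ee_rot: [179.9, -0.0, 77.2]
force: [-0.1, 0.0, 0.1]
gripper_width: 91.2
gripper_force: 0.0
```

>>> send_rows(
  targets="0 0 0 0 0 0 10;0 0 0 0 0 0 10;0 0 0 0 0 0 10;0 0 0 0 0 0 10;0 0 0 0 0 0 10;0 0 0 0 0 0 10;0 0 0 0 0 0 10;0 0 0 0 0 0 10;0 0 0 0 0 0 10;0 0 0 0 0 0 10",
  grip_force=50,
)

```text
time_s: 4.15
ee_pos: [691.9, -143.4, 22.9]
ee_rot: [-180.0, -0.0, 77.2]
force: [0.4, 0.8, -0.0]
gripper_width: 27.4
gripper_force: 0.0
```

Still closing.

>>> send_rows(
  targets="0 0 0 0 0 0 10;0 0 0 0 0 0 10;0 0 0 0 0 0 10;0 0 0 0 0 0 10;0 0 0 0 0 0 10",
)

```text
time_s: 4.57
ee_pos: [691.8, -143.4, 22.9]
ee_rot: [-180.0, -0.0, 77.2]
force: [-0.3, 0.2, 0.8]
gripper_width: 21.9
gripper_force: 50.0
```

```bash
python3 - <<'E'
from h import *
print(env.state())
E
```

```text
{'time_s': 4.5667, 'qpos': array([-1.26472347e+01,  3.84731983e+01,  8.39863627e+01,  3.59170845e-03,
        5.75518795e+01,  1.11289756e-01]), 'qvel': array([ 0.0503201 , -0.11499193, -0.06287736,  0.04342066, -0.00948915,
       -0.01120171]), 'effort': array([ 5.63021272e-02, -5.59312892e+01, -2.03690171e+01,  9.65657481e-02,
       -4.73239005e-02,  1.21996732e-02]), 'ee_pos': array([ 691.82874004, -143.43683052,   22.88912216]), 'ee_rot': array([-1.79988554e+02, -3.00835004e-03,  7.72395479e+01]), 'force': array([-0.33938879,  0.22085358,  0.79133799]), 'torque': array([-0.16130986,  0.14982907, -0.01376634]), 'gripper_force': 49.9500435590744, 'gripper_width': 21.94910556911688}
```

>>> send_rows(
  targets="0 0 -0.02 0 0 0 10;0 0 -0.04 0 0 0 10;0 0 -0.06 0 0 0 10;0 0 -0.06 0 0 0 10;0 0 -0.06 0 0 0 10;0 0 -0.06 0 0 0 10",
)

```text
time_s: 5.07
ee_pos: [691.1, -143.3, 81.7]
ee_rot: [-179.9, -0.0, 77.2]
force: [-0.4, -0.2, -2.5]
gripper_width: 21.6
gripper_force: 50.0
```

```bash
python3 - <<'E'
from h import *
s=env.state();print(s["ee_pos"],s["ee_rot"],s["gripper_width"],delta([577.4,-119.7,60],[180,0,102.4]))
E
```

```text
[ 691.10797605 -143.29156117   81.71227844] [-1.79886276e+02 -4.09277867e-03  7.72361593e+01] 21.55180022456857 (array([-0.0021, -0.1161,  0.0219]), array([ -0.11,  -0.03, -25.16]))
```

>>> send_rows(
  targets="-0.002 -0.03 0 0 0 -7 10;-0.002 -0.06 0 0 0 -14 10;-0.002 -0.09 0.005 0 0 -20 10;-0.002 -0.11 0.015 0 0 -25.2 10;-0.002 -0.116 0.022 0 0 -25.2 10;-0.002 -0.116 0.022 0 0 -25.2 10;-0.002 -0.116 0.022 0 0 -25.2 10;-0.002 -0.116 0.022 0 0 -25.2 10",
)

```text
time_s: 5.73
ee_pos: [580.0, -120.2, 60.9]
ee_rot: [179.9, 0.0, 102.4]
force: [-0.2, -0.9, -0.4]
gripper_width: 21.7
gripper_force: 50.0
```

```bash
python3 - <<'E'
from h import *
import pickle
f=cam("wrist","pics/w3.png"); pickle.dump((f,env.state()),open("w3.pkl","wb"))
g=cam("scene","pics/s3.png"); pickle.dump(g,open("s3.pkl","wb"))
s=env.state();print(s["ee_pos"],s["ee_rot"],s["force"])
print(proj(f,[[541.5,43.5,48],[541.5-.215*75,43.5+.977*75,48],[550,4,79]]))
print(proj(g,[[541.5,43.5,48],[550,4,79]]))
E
```

```text
[ 579.99437118 -120.1556063    61.14265059] [1.79904198e+02 3.90121058e-02 1.02402540e+02] [ 0.46951804 -0.58038219 -0.65575172]
[[ 316.05420994  -68.97274714]
 [ 315.41911265 -262.97703458]
 [ 315.24443673   -7.86797914]]
[[342.89293658 210.4530094 ]
 [326.17315701 197.5367291 ]]
```

```bash
python3 - <<'E'
from h import *
import pickle
f,s=pickle.load(open("w3.pkl","rb"))
T=R.from_euler("xyz",s["ee_rot"],degrees=True)
co=T.inv().apply(f["eye"]-s["ee_pos"]); cr=T.inv()*R.from_euler("xyz",f["attitude"],degrees=True)
e=np.array([-.215,.977,0]); n=np.array([.977,.215,0]); m=np.array([541.5,43.5,48])
T2=R.from_euler("xyz",[180,0,102.4],degrees=True)
for a,l,z in [(-30,50,120),(-40,50,130),(-20,45,110)]:
    p=m+a*e+l*n; p[2]=z
    g=dict(f); g["eye"]=p+T2.apply(co); g["attitude"]=(T2*cr).as_euler("xyz",degrees=True)
    print(p,proj(g,[m,m+75*e,m+40*n*1-[0,0,48],m-40*n-[0,0,48],p+127*e+[0,0,19],p+48*e+[0,0,19]]).round(0).tolist(),delta(p,[180,0,102.4]))
E
```

```text
[596.8   24.94 120.  ] [[261.0, 177.0], [256.0, 80.0], [310.0, 169.0], [230.0, 169.0], [321.0, -7.0], [321.0, 168.0]] (array([ 0.1381,  0.0477, -0.0589]), array([0.1 , 0.04, 0.  ]))
[598.95  15.17 130.  ] [[262.0, 163.0], [258.0, 68.0], [311.0, 158.0], [232.0, 158.0], [321.0, -7.0], [321.0, 168.0]] (array([ 0.128 ,  0.0477, -0.0689]), array([0.1 , 0.04, 0.  ]))
[589.765  33.635 110.   ] [[265.0, 191.0], [260.0, 92.0], [315.0, 181.0], [232.0, 181.0], [321.0, -7.0], [321.0, 168.0]] (array([ 0.1481,  0.0427, -0.0489]), array([0.1 , 0.04, 0.  ]))
```

>>> send_rows(
  targets="0 0.02 -0.03 0.1 0 0 10;0.01 0.04 -0.059 0.1 0 0 10;0.045 0.058 -0.059 0.1 0 0 10;0.08 0.058 -0.059 0.1 0 0 10;0.11 0.058 -0.059 0.1 0 0 10;0.138 0.058 -0.059 0.1 0 0 10;0.138 0.058 -0.059 0.1 0 0 10;0.138 0.058 -0.059 0.1 0 0 10;0.138 0.058 -0.059 0.1 0 0 10;0.138 0.058 -0.059 0.1 0 0 10",
)

```text
time_s: 6.67
ee_pos: [605.9, 26.5, 120.0]
ee_rot: [-179.9, 0.0, 102.4]
force: [0.1, -0.0, -0.6]
gripper_width: 21.6
gripper_force: 50.0
```

```bash
python3 - <<'E'
from h import *
import pickle
f=cam("wrist","pics/w4.png"); s=env.state(); pickle.dump((f,s),open("w4.pkl","wb"))
print(s["ee_pos"],s["ee_rot"])
cv2.imwrite("pics/w4c.png",cv2.resize(f["image"][40:220,190:390],None,fx=3.3,fy=3.3,interpolation=cv2.INTER_CUBIC))
E
```

```text
[605.84252047  26.32873841 119.95890955] [-1.79923967e+02  1.67739011e-02  1.02353104e+02]
```

View pics/w4c.png

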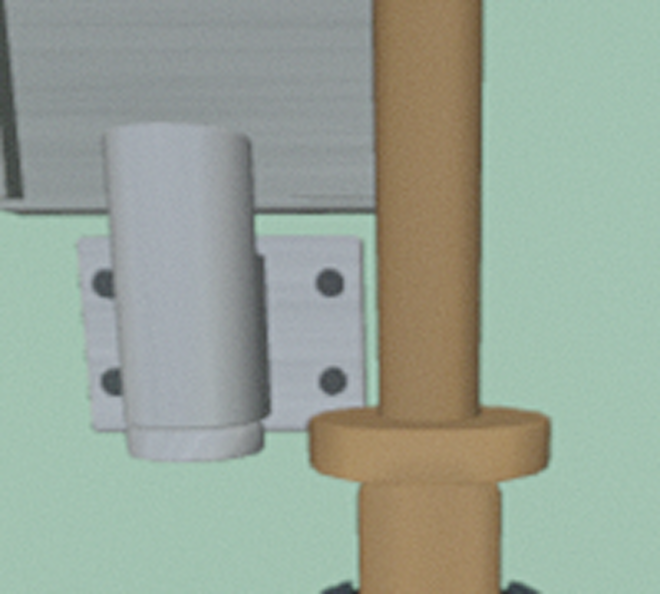

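```bash
cat > fit.py <<'E'
from h import *
import pickle
from scipy.optimize import least_squares
f,s=pickle.load(open("w4.pkl","rb")); ph=np.linspace(0,2*np.pi,73)
px=lambda u,v:np.array([190+u/3.3,40+v/3.3])
def sil(p0,yaw,r,a0,a1,v):
    e=np.array([np.cos(yaw),np.sin(yaw),0]);n=np.array([e[1],-e[0],0])
    c=p0+r*(np.outer(np.cos(ph),n)+np.outer(np.sin(ph),[0,0,1]))
    A,B=proj(f,c+a0*e),proj(f,c+a1*e)
    u=A[:,0]+(B[:,0]-A[:,0])*(v-A[:,1])/(B[:,1]-A[:,1])
    return u.min(),u.max(),A[:,1].max(),B[:,1].min()
def tube(q):
    o=[]
    for v,l,r in [(140,104,249),(440,127,264)]:
        a=sil(np.array([q[0],q[1],48]),q[2],17,0,75,px(0,v)[1]); o+=[a[0]-px(l,0)[0],a[1]-px(r,0)[0]]
    return o+[a[2]-px(0,459)[1],a[3]-px(0,123)[1]]
r=least_squares(tube,[541.5,43.5,np.radians(102.4)]); q=r.x
print("mouth",q[:2].round(1),np.degrees(q[2]).round(2),"res px",np.round(r.fun,2))
y=np.radians(s["ee_rot"][2]); e=np.array([np.cos(y),np.sin(y),0]);n=np.array([e[1],-e[0],0])
def rod(k):
    o=[]
    for v,l,rr in [(5,373,484),(400,380,478.5)]:
        a=sil(s["ee_pos"]+[0,0,19]+k[0]*n,y+k[1],8,48,127,px(0,v)[1]); o+=[a[0]-px(l,0)[0],a[1]-px(rr,0)[0]]
    return o
k=least_squares(rod,[0,0]); print("rod lateral, yaw off",k.x[0].round(2),np.degrees(k.x[1]).round(2),np.round(k.fun,2))
P=s["ee_pos"]+[0,0,19]+k.x[0]*n
for a,v in ((40,479),(48,412)):
  print("collar",a,proj(f,P+a*e+np.outer(np.sin(ph)*19,[0,0,1])+np.outer(np.cos(ph)*19,n))[:,1].round(1)[[0,18,36,54]],px(0,v)[1])
E
python3 fit.py
```

```text
mouth [542.   42.8] 102.67 res px [-0.72  0.74 -0.36  0.38  1.14 -0.96]
rod lateral, yaw off -0.28 0.13 [-0.3   0.3  -0.68  0.68]
collar 40 [183.7 190.9 183.7 178.1] 185.15151515151516
collar 48 [168.4 173.5 168.4 164.4] 164.84848484848487
```

```bash
cat >> h.py <<'E'
yw=np.radians(102.6); E_=np.array([np.cos(yw),np.sin(yw),0]); N_=np.array([E_[1],-E_[0],0]); M_=np.array([542.,42.8,0])
def at(d,lat=0.28,z=28.9): return M_+d*E_+lat*N_+[0,0,z]
def where():
    s=env.state(); q=s["ee_pos"]-M_
    T=R.from_euler("xyz",s["ee_rot"],degrees=True)
    print("tip depth %.1f lat %.2f z %.2f"%(q@E_+128.5,q@N_,q[2]),"rot",s["ee_rot"].round(2),"F push/lat/z",np.round([s["force"]@E_,s["force"]@N_,s["force"][2]],1),"t",s["time_s"],s["gripper_width"])
E
python3 - <<'E'
from h import *
where(); print(delta(at(-143.5),[180,0,102.5]))
E
```

```text
tip depth 98.5 lat 58.71 z 119.96 rot [-1.7992e+02  2.0000e-02  1.0235e+02] F push/lat/z [-1.   0.3 -1.5] t 6.7167 21.88510254578545
(array([-0.1137, -0.0578,  0.0912]), array([-0.08,  0.02, -0.15]))
```

>>> send_rows(
  targets="-0.04 0 0 0 0 -0.1 10;-0.08 -0.02 0 0 0 -0.1 10;-0.114 -0.045 0 0 0 -0.1 10;-0.114 -0.058 0.02 0 0 -0.1 10;-0.114 -0.058 0.05 0 0 -0.1 10;-0.114 -0.058 0.08 0 0 -0.1 10;-0.114 -0.058 0.091 0 0 -0.1 10;-0.114 -0.058 0.091 0 0 -0.1 10;-0.114 -0.058 0.091 0 0 -0.1 10;-0.114 -0.058 0.091 0 0 -0.1 10",
)

```text
time_s: 7.55
ee_pos: [574.6, -96.8, 30.6]
ee_rot: [179.9, 0.1, 102.5]
force: [1.3, 0.5, -0.6]
gripper_width: 21.5
gripper_force: 50.0
```

```bash
python3 - <<'E'
from h import *
f=cam("scene"); where(); print(delta(at(-143.5),[180,0,102.5]))
t=cam("top")
a=cv2.resize(f["image"][180:270,300:420],None,fx=3.3,fy=3.3,interpolation=cv2.INTER_CUBIC)
b=cv2.resize(t["image"][180:270,260:380],None,fx=3.3,fy=3.3,interpolation=cv2.INTER_CUBIC)
cv2.imwrite("pics/pre.png",np.hstack([a,b]))
E
```

```text
tip depth -14.7 lat 1.47 z 30.78 rot [1.7991e+02 8.0000e-02 1.0254e+02] F push/lat/z [-0.  -0.4 -0.2] t 7.6 21.80457341195975
(array([-0.0003, -0.0012,  0.0019]), array([0.09, 0.08, 0.04]))
```

View pics/pre.png

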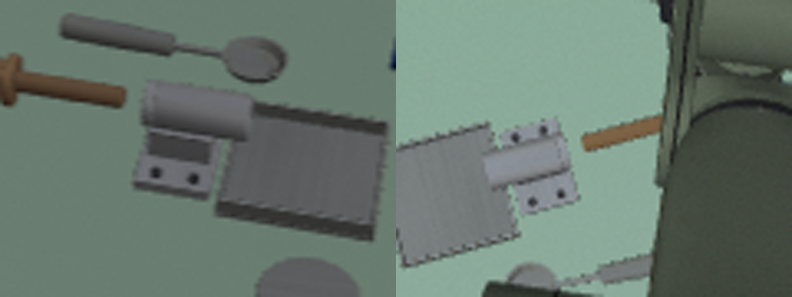

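The picture shows the rod tip 15 mm before the tube mouth (scene crop (125,97) against mouth (148,105)), in line in both views. I'll trim the small residual.

>>> send_rows(
  targets="0 -0.0005 0.001 0 0 0 10;0 -0.0005 0.001 0 0 0 10;0 -0.0005 0.001 0 0 0 10;0 -0.0005 0.001 0 0 0 10",
)

```text
time_s: 7.98
ee_pos: [572.7, -96.4, 28.4]
ee_rot: [-179.9, 0.0, 102.5]
force: [0.6, 0.7, -0.7]
gripper_width: 21.5
gripper_force: 50.0
```

```bash
python3 - <<'E'
from h import *
where(); print(delta(at(-143.5),[180,0,102.5]))
E
```

```text
tip depth -14.1 lat -0.43 z 28.37 rot [-1.7993e+02  1.0000e-02  1.0254e+02] F push/lat/z [ 0.6  0.7 -0.7] t 7.9833 21.481639560527785
(array([-0.0009,  0.0007, -0.0005]), array([-0.07,  0.01,  0.04]))
```

>>> send_rows(
  targets="0 0.0006 -0.0005 0 0 0 10;0.002 0.0006 -0.0005 0 0 0 10;0.005 0.0006 -0.0005 0 0 0 10;0.008 0.0006 -0.0005 0 0 0 10;0.011 0.0006 -0.0005 0 0 0 10;0.014 0.0006 -0.0005 0 0 0 10;0.016 0.0006 -0.0005 0 0 0 10;0.018 0.0006 -0.0005 0 0 0 10;0.018 0.0006 -0.0005 0 0 0 10;0.018 0.0006 -0.0005 0 0 0 10",
)

```text
time_s: 8.82
ee_pos: [569.2, -78.7, 28.6]
ee_rot: [-179.9, 0.0, 102.6]
force: [-0.4, -1.3, -1.4]
gripper_width: 21.8
gripper_force: 50.0
```

```bash
python3 - <<'E'
from h import *
where(); print(delta(at(-143.5),[180,0,102.5]))
E
```

```text
tip depth 4.0 lat 0.06 z 28.57 rot [-179.91    0.    102.55] F push/lat/z [-1.2 -0.6 -1.4] t 8.8167 21.81723886448191
(array([-0.019 ,  0.0002, -0.0003]), array([-0.09,  0.  ,  0.05]))
```

>>> send_rows(
  targets="0.001 0 -0.0003 0 0 0 10;0.0025 0 -0.0003 0 0 0 10;0.004 0 -0.0003 0 0 0 10;0.0055 0 -0.0003 0 0 0 10;0.007 0 -0.0003 0 0 0 10;0.0085 0 -0.0003 0 0 0 10;0.0095 0 -0.0003 0 0 0 10;0.0105 0 -0.0003 0 0 0 10;0.0115 0 -0.0003 0 0 0 10;0.0125 0 -0.0003 0 0 0 10;0.0125 0 -0.0003 0 0 0 10",
)

```text
time_s: 9.73
ee_pos: [566.4, -66.4, 28.8]
ee_rot: [-179.9, -0.0, 102.5]
force: [0.5, -0.7, -1.4]
gripper_width: 21.8
gripper_force: 50.0
```

```bash
python3 -c "
from h import *
where()"
```

```text
tip depth 16.6 lat 0.01 z 28.82 rot [-1.7990e+02 -1.0000e-02  1.0254e+02] F push/lat/z [-0.8  0.4 -1.4] t 9.7333 21.752053436764115
```

Clean in the mouth. Advancing at 1.25 mm per row.

>>> send_rows(
  targets="0.001 0.0002 0 0 0 0 10;0.002 0.0002 0 0 0 0 10;0.003 0.0002 0 0 0 0 10;0.004 0.0002 0 0 0 0 10;0.005 0.0002 0 0 0 0 10;0.006 0.0002 0 0 0 0 10;0.007 0.0002 0 0 0 0 10;0.008 0.0002 0 0 0 0 10;0.009 0.0002 0 0 0 0 10;0.010 0.0002 0 0 0 0 10;0.011 0.0002 0 0 0 0 10;0.012 0.0002 0 0 0 0 10",
)

```text
time_s: 10.73
ee_pos: [565.4, -57.6, 29.5]
ee_rot: [180.0, 0.3, 102.7]
force: [1.3, -10.6, 0.3]
gripper_width: 21.7
gripper_force: 49.9
```

```bash
python3 -c "
from h import *
where()"
```

```text
tip depth 25.4 lat 0.93 z 29.49 rot [179.98   0.3  102.67] F push/lat/z [-10.6  -1.1   0.3] t 10.7333 21.711340534794516
```

>>> send_rows(
  targets="0.001 0 0 0 0 0 10;0.002 0 0 0 0 0 10;0.003 0 0 0 0 0 10;0.004 0 0 0 0 0 10;0.005 0 0 0 0 0 10;0.006 0 0 0 0 0 10",
)

```text
time_s: 11.23
ee_pos: [564.1, -51.7, 29.5]
ee_rot: [180.0, 0.3, 102.7]
force: [1.1, -11.1, 0.3]
gripper_width: 21.9
gripper_force: 49.9
```

```bash
python3 -c "
from h import *
where()"
```

```text
tip depth 31.4 lat 0.92 z 29.47 rot [179.99   0.3  102.66] F push/lat/z [-11.1  -1.3   0.3] t 11.2333 21.880897266140316
```

>>> send_rows(
  targets="0.001 -0.0003 0.0003 0 0 0 10;0.0022 -0.0006 0.0005 0 0 0 10;0.0034 -0.0006 0.0005 0 0 0 10;0.0046 -0.0006 0.0005 0 0 0 10;0.0058 -0.0006 0.0005 0 0 0 10;0.007 -0.0006 0.0005 0 0 0 10;0.0082 -0.0006 0.0005 0 0 0 10;0.0094 -0.0006 0.0005 0 0 0 10;0.0106 -0.0006 0.0005 0 0 0 10;0.0118 -0.0006 0.0005 0 0 0 10;0.013 -0.0006 0.0005 0 0 0 10;0.014 -0.0006 0.0005 0 0 0 10",
)

```text
time_s: 12.23
ee_pos: [560.9, -38.2, 29.3]
ee_rot: [179.9, 0.3, 102.6]
force: [1.1, -10.9, 1.9]
gripper_width: 21.8
gripper_force: 49.9
```

>>> send_rows(
  targets="0.0012 0 0 0 0 0 10;0.0024 0 0 0 0 0 10;0.0036 0 0 0 0 0 10;0.0048 0 0 0 0 0 10;0.006 0 0 0 0 0 10;0.0072 0 0 0 0 0 10;0.0084 0 0 0 0 0 10;0.0096 0 0 0 0 0 10;0.0108 0 0 0 0 0 10;0.012 0 0 0 0 0 10",
)

```text
time_s: 13.07
ee_pos: [558.3, -26.4, 29.2]
ee_rot: [179.9, 0.3, 102.6]
force: [1.3, -10.5, 1.9]
gripper_width: 21.9
gripper_force: 49.9
```

```bash
python3 -c "
from h import *
where()"
```

```text
tip depth 57.4 lat 0.76 z 29.23 rot [179.94   0.29 102.65] F push/lat/z [-10.5  -1.    1.9] t 13.0667 21.859520399758726
```

>>> send_rows(
  targets="0.001 0 0 0 0 0 10;0.002 0 0 0 0 0 10;0.003 0 0 0 0 0 10;0.004 0 0 0 0 0 10;0.005 0 0 0 0 0 10;0.006 0 0 0 0 0 10;0.007 0 0 0 0 0 10;0.008 0 0 0 0 0 10;0.009 0 0 0 0 0 10;0.010 0 0 0 0 0 10",
)

```text
time_s: 13.9
ee_pos: [555.9, -16.6, 29.2]
ee_rot: [180.0, 0.3, 102.6]
force: [1.4, -10.3, 2.6]
gripper_width: 21.8
gripper_force: 49.9
```

>>> send_rows(
  targets="0.0005 0 0 0 0 0 10;0.001 0 0 0 0 0 10;0.0015 0 0 0 0 0 10;0.002 0 0 0 0 0 10;0.0025 0 0 0 0 0 10;0.003 0 0 0 0 0 10",
)

```text
time_s: 14.4
ee_pos: [555.2, -13.6, 29.1]
ee_rot: [180.0, 0.3, 102.6]
force: [0.8, -10.0, 0.5]
gripper_width: 21.6
gripper_force: 49.9
```

```bash
python3 -c "
from h import *
where()"
```

```text
tip depth 70.6 lat 0.62 z 29.10 rot [179.96   0.27 102.64] F push/lat/z [-9.9 -1.4  0.5] t 14.4 21.605650129839642
```

>>> send_rows(
  targets="0.0004 0 0 0 0 0 10;0.0008 0 0 0 0 0 10;0.0012 0 0 0 0 0 10;0.0016 0 0 0 0 0 10;0.002 0 0 0 0 0 10",
)

```text
time_s: 14.82
ee_pos: [553.6, -9.5, 28.6]
ee_rot: [-179.9, 0.0, 102.5]
force: [0.0, 0.2, -1.1]
gripper_width: 22.0
gripper_force: 50.0
```

>>> send_rows(
  targets="0.0004 0 0 0 0 0 10;0.0008 0 0 0 0 0 10;0.0012 0 0 0 0 0 10;0.0016 0 0 0 0 0 10",
)

```text
time_s: 15.15
ee_pos: [552.8, -7.2, 28.3]
ee_rot: [-179.9, -0.0, 102.6]
force: [0.4, 0.7, -0.5]
gripper_width: 21.4
gripper_force: 50.0
```

```bash
python3 -c "
from h import *
where()"
```

```text
tip depth 77.4 lat -0.37 z 28.25 rot [-1.7989e+02 -2.0000e-02  1.0255e+02] F push/lat/z [ 0.6  0.5 -0.5] t 15.15 21.422085588167675
```

The bung is free. Creeping to collar contact.

>>> send_rows(
  targets="0.0003 0.0005 -0.0005 0 0 0 10;0.0006 0.0005 -0.0005 0 0 0 10;0.0009 0.0005 -0.0005 0 0 0 10;0.0012 0.0005 -0.0005 0 0 0 10;0.0015 0.0005 -0.0005 0 0 0 10",
)

```text
time_s: 15.57
ee_pos: [553.1, -5.9, 28.8]
ee_rot: [-179.9, -0.0, 102.5]
force: [0.1, -0.2, -0.3]
gripper_width: 21.4
gripper_force: 50.0
```

>>> send_rows(
  targets="0.0003 0 0 0 0 0 10;0.0006 0 0 0 0 0 10;0.0009 0 0 0 0 0 10",
)

```text
time_s: 15.82
ee_pos: [553.0, -5.4, 28.9]
ee_rot: [-179.9, 0.0, 102.6]
force: [0.8, -3.1, -0.7]
gripper_width: 21.7
gripper_force: 50.0
```

```bash
python3 -c "
from h import *
where()"
```

```text
tip depth 79.1 lat 0.23 z 28.86 rot [-1.7991e+02  4.0000e-02  1.0256e+02] F push/lat/z [-3.2  0.1 -0.7] t 15.8167 21.719433554679885
```

>>> send_rows(
  targets="0.0003 0 0 0 0 0 10;0.0006 0 0 0 0 0 10;0.0009 0 0 0 0 0 10;0.0009 0 0 0 0 0 10",
)

```text
time_s: 16.15
ee_pos: [553.1, -5.4, 28.9]
ee_rot: [-179.9, 0.1, 102.6]
force: [0.1, -6.2, -0.5]
gripper_width: 21.7
gripper_force: 50.0
```

>>> send_rows(
  targets="0.0004 0 0 0 0 0 10;0.0008 0 0 0 0 0 10;0.0012 0 0 0 0 0 10;0.0015 0 0 0 0 0 10;0.0015 0 0 0 0 0 10",
)

```text
time_s: 16.57
ee_pos: [553.1, -5.4, 29.1]
ee_rot: [-179.9, 0.3, 102.6]
force: [0.5, -11.2, -1.4]
gripper_width: 21.6
gripper_force: 50.0
```

>>> send_rows(
  targets="0.0002 0 0 0 0 0 10;0.0002 0 0 0 0 0 10;0.0002 0 0 0 0 0 10;0.0002 0 0 0 0 0 10;0.0002 0 0 0 0 0 10;0.0002 0 0 0 0 0 10;0.0002 0 0 0 0 0 10;0.0002 0 0 0 0 0 10;0.0002 0 0 0 0 0 10;0.0002 0 0 0 0 0 10",
)

```text
time_s: 17.4
ee_pos: [553.1, -5.4, 29.0]
ee_rot: [-179.9, 0.3, 102.6]
force: [1.4, -11.8, -0.7]
gripper_width: 21.5
gripper_force: 50.0
```

```bash
python3 - <<'E'
from h import *
where()
f=cam("scene");t=cam("top")
a=cv2.resize(f["image"][180:270,300:420],None,fx=3.3,fy=3.3,interpolation=cv2.INTER_CUBIC)
b=cv2.resize(t["image"][180:270,240:360],None,fx=3.3,fy=3.3,interpolation=cv2.INTER_CUBIC)
cv2.imwrite("pics/home.png",np.hstack([a,b]))
E
```

```text
tip depth 79.0 lat 0.31 z 29.04 rot [-179.93    0.27  102.64] F push/lat/z [-11.9  -1.2  -0.7] t 17.4 21.497112020617124
```

View pics/home.png

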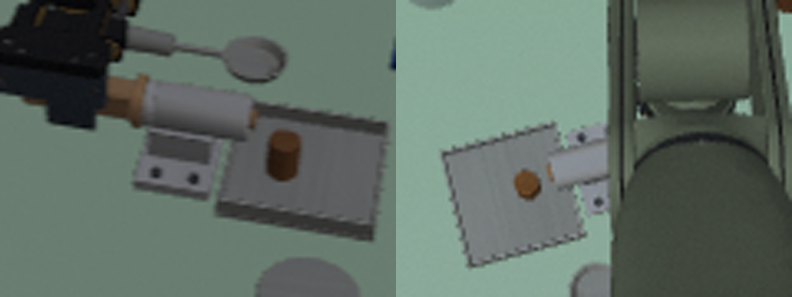

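The collar is seated on the mouth, with the rod tip showing at the far end. The bung stands in the tray at scene crop (283,155). Now withdrawing.

>>> send_rows(
  targets="-0.003 0 0 0 0 0 10;-0.008 0 0 0 0 0 10;-0.016 0 0 0 0 0 10;-0.026 0 0 0 0 0 10;-0.036 0 0 0 0 0 10;-0.046 0 0 0 0 0 10;-0.056 0 0 0 0 0 10;-0.066 0 0 0 0 0 10;-0.066 0 0 0 0 0 10",
)

```text
time_s: 18.25
ee_pos: [567.4, -69.0, 28.9]
ee_rot: [-179.9, 0.0, 102.4]
force: [-0.5, -0.4, -0.6]
gripper_width: 21.7
gripper_force: 50.0
```

```bash
python3 -c "
from h import *
where(); print(delta(at(-150),[180,0,102.5]))"
```

```text
tip depth 13.8 lat 0.39 z 28.87 rot [-1.7995e+02  4.0000e-02  1.0243e+02] F push/lat/z [-0.3 -0.6 -0.6] t 18.25 21.680803936706823
(array([-0.0353, -0.    , -0.    ]), array([-0.05,  0.04, -0.07]))
```

>>> send_rows(
  targets="-0.01 0 0 0 0 0 10;-0.02 0 0 0 0 0 10;-0.03 0 0 0 0 0 10;-0.04 0 0 0 0 0 10;-0.04 0 -0.02 0 0 0 10;-0.04 0 -0.045 0 0 0 10;-0.04 0 -0.06 0 0 0 10;-0.04 0 -0.06 0 0 0 10",
)

```text
time_s: 18.92
ee_pos: [578.0, -107.2, 92.3]
ee_rot: [179.7, 0.2, 102.5]
force: [-0.3, -1.3, -1.0]
gripper_width: 21.7
gripper_force: 50.0
```

```bash
python3 -c "
from h import *
where(); print(delta([691.8,-143.4,83],[180,0,77.24]))"
```

```text
tip depth -25.7 lat 2.45 z 92.27 rot [1.7971e+02 1.7000e-01 1.0251e+02] F push/lat/z [-1.2 -0.6 -1. ] t 18.9167 21.729586590141466
(array([-0.06  ,  0.1032,  0.01  ]), array([ 0.32,  0.1 , 25.27]))
```

>>> send_rows(
  targets="-0.015 0.025 0 0 0 6 10;-0.03 0.05 0 0 0 12 10;-0.045 0.075 0 0 0 18 10;-0.055 0.095 0 0 0 24 10;-0.06 0.1032 0.003 0 0 25.3 10;-0.06 0.1032 0.006 0 0 25.3 10;-0.06 0.1032 0.008 0 0 25.3 10;-0.06 0.1032 0.008 0 0 25.3 10;-0.06 0.1032 0.008 0 0 25.3 10;-0.06 0.1032 0.008 0 0 25.3 10",
)

```text
time_s: 19.75
ee_pos: [688.3, -141.8, 80.9]
ee_rot: [-179.9, 0.0, 77.3]
force: [-0.4, 0.5, -0.8]
gripper_width: 21.9
gripper_force: 50.0
```

```bash
python3 -c "
from h import *
where(); print(delta([691.8,-143.4,23],[180,0,77.24]))"
```

```text
tip depth -83.6 lat 102.45 z 80.90 rot [-1.7987e+02  4.0000e-02  7.7280e+01] F push/lat/z [ 0.5 -0.3 -0.8] t 19.75 21.882314019194784
(array([-0.0007,  0.0039,  0.0579]), array([-0.13,  0.04,  0.04]))
```

>>> send_rows(
  targets="-0.0007 0.0038 0 0 0 0 10;-0.0007 0.0038 0.015 0 0 0 10;-0.0007 0.0038 0.03 0 0 0 10;-0.0007 0.0038 0.035 0 0 0 10;-0.0007 0.0038 0.035 0 0 0 10;-0.0007 0.0038 0.035 0 0 0 10",
)

```text
time_s: 20.25
ee_pos: [692.9, -143.7, 46.0]
ee_rot: [-179.9, 0.0, 77.2]
force: [0.6, -0.2, -0.7]
gripper_width: 21.9
gripper_force: 50.0
```

```bash
python3 -c "
from h import *
where(); print(delta([691.8,-143.4,23],[180,0,77.24]))"
```

```text
tip depth -86.4 lat 106.56 z 45.95 rot [-1.7992e+02  4.0000e-02  7.7250e+01] F push/lat/z [-0.3  0.6 -0.7] t 20.25 21.867551058068898
(array([ 0.    , -0.0011,  0.023 ]), array([-0.08,  0.04,  0.01]))
```

>>> send_rows(
  targets="0 -0.0008 0.004 0 0 0 10;0 -0.0008 0.008 0 0 0 10;0 -0.0008 0.012 0 0 0 10;0 -0.0008 0.016 0 0 0 10;0 -0.0008 0.019 0 0 0 10;0 -0.0008 0.021 0 0 0 10;0 -0.0008 0.0222 0 0 0 10;0 -0.0008 0.0226 0 0 0 10;0 -0.0008 0.0226 0 0 0 10",
)

```text
time_s: 21.0
ee_pos: [692.0, -143.5, 23.1]
ee_rot: [-179.9, 0.0, 77.2]
force: [0.5, -0.9, -0.7]
gripper_width: 21.6
gripper_force: 50.0
```

```bash
python3 -c "
from h import *
where(); print(delta([691.8,-143.4,23],[180,0,77.24]))"
```

```text
tip depth -86.0 lat 105.70 z 23.07 rot [-1.7992e+02  4.0000e-02  7.7240e+01] F push/lat/z [-1.   0.3 -0.7] t 21.0 21.648322606351403
(array([ 0.0001, -0.0002,  0.0001]), array([-0.08,  0.04, -0.  ]))
```

Back at the grasp pose. Opening and retreating straight up.

>>> send_rows(
  targets="0 0 0 0 0 0 60;0 0 0 0 0 0 60;0 0 0 0 0 0 60;0 0 0 0 0 0 60;0 0 0 0 0 0 60;0 0 0 0 0 0 60;0 0 0 0 0 0 60;0 0 0 0 0 0 60;0 0 0 0 0 0 60;0 0 0 0 0 0 60;0 0 0 0 0 0 60;0 0 0 0 0 0 60",
)

```text
time_s: 22.0
ee_pos: [691.9, -143.5, 23.0]
ee_rot: [-179.9, 0.0, 77.2]
force: [0.3, 0.2, -0.0]
gripper_width: 54.7
gripper_force: 0.0
```

>>> send_rows(
  targets="0 0 -0.005 0 0 0 60;0 0 -0.015 0 0 0 60;0 0 -0.03 0 0 0 60;0 0 -0.06 0 0 0 60;0 0 -0.1 0 0 0 60;0 0 -0.14 0 0 0 60;0 0 -0.16 0 0 0 60;0 0 -0.167 0 0 0 60;0 0 -0.167 0 0 0 60;0 0 -0.167 0 0 0 60;0 0 -0.167 0 0 0 60",
)

```text
time_s: 22.92
ee_pos: [690.9, -143.2, 187.5]
ee_rot: [-179.6, 0.0, 77.2]
force: [0.0, 0.1, -0.8]
gripper_width: 54.8
gripper_force: 0.0
```

```bash
python3 - <<'E'
from h import *
import pickle
f=cam("wrist","pics/w5.png"); s=env.state(); print(s["ee_pos"],s["gripper_width"],s["force"])
def wood(im):  # light wood of the rod
    h=cv2.cvtColor(im,cv2.COLOR_BGR2HSV); m=cv2.inRange(h,(8,60,105),(22,200,255))
    m[240:]=0; m[:,:280]=0; m[:,370:]=0
    v,u=np.nonzero(m); return v.min(),u[v<v.min()+6].mean(),v.max(),u[v>v.max()-6].mean()
for g in (pickle.load(open("w2.pkl","rb")),f):
    a=wood(g["image"]); t=onz(g,a[1],a[0],47); r=onz(g,a[3],a[2],53); print(a,t.round(1),r.round(1),np.linalg.norm((t-r)[:2]).round(1))
E
```

```text
[ 690.97019845 -143.22804158  187.32531426] 54.916026331723394 [ 0.52681433  0.96675313 -0.48131139]
(np.int64(72), np.float64(329.3333333333333), np.int64(231), np.float64(326.1826923076923)) [718.4 -19.3  47. ] [ 682.3 -179.2   53. ] 163.9
(np.int64(67), np.float64(321.64473684210526), np.int64(228), np.float64(321.7567567567568)) [719.6 -19.2  47. ] [ 683.8 -178.8   53. ] 163.6
```

The rod lies within about 2 mm of where it started, and its measured length shows it is level. Handing in.

```bash
python3 -c "
from workcell import env
print(env.job_done())"
```

```text
the job is handed in; nothing more can be done
None
```

I handed the job in at about 23 s: the bung is in the tray, the collar was held home at about 12 N for roughly 0.8 s, and the rod is back on its rest within about 2 mm of where it started; the hand-in returned no verdict.

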